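# Roll a mailing tube into the labelling cradle

### The arm

A 6-joint arm with a two-finger parallel gripper is mounted at the origin on the work surface; the furniture and walls round the work are solid. World frame = base frame: x ahead of the robot, y to its left, z up, the work surface at z = 0. Lengths are in mm, angles in rad, forces in N, time in s.
With the tool pointing down it reaches from about 400 to 925 mm from the base axis. Payload 12.5 kg.
Tool frame: the origin (TCP) lies between the finger pads; the fingertips stand 11 mm ahead of it and the grasp point (between the pads) lies 8 mm behind it; z points along the fingers, y is the line along which they close (so a half turn about z gives the same grasp; the last joint's range is limited). The gripper opens to 95 mm and grips with 3 to 60 N. Pads are 20 mm wide; open, the fingers measure 119 mm over their backs; the gripper's body (75 mm by 180 mm) begins 59 mm behind the grasp point.
Start: joints at [-1.214, 0.491, 1.559, -0, 1.092, -0.106], TCP at [279.06, -559.263, 187.661] pointing down, gripper open.
Joint ranges: [-3.1, 3.1], [-0.84, 2.19], [0.05, 2.79], [-1.13, 4.28], [0.06, 2.93], [-2.69, 2.69]. Speed limits (rad/s): [2.22, 2.22, 2.79, 3.14, 3.14, 3.14].

### API

Orientations are given as a unit quaternion [x, y, z, w].
In Python, from bench import sense, grab_frame, finish_job, look_for, mark_of gives the robot as it stands.
- The arm moves only by the tool apply_moves, never from a script. Its argument "rows" is a list of rows, each a list of 7 numbers: the shift along the tool's x, y, z in cm, then the turn, a rotation vector about the tool's x, y, z in rad, then the closure, from 0 (fully open) to 1 (shut). In form: [[x, y, z, ax, ay, az, fingers], ...]. A call has 1 to 8 rows; each row is the pose to reach, as a shift and turn from the pose commanded when the call began, along the tool's axes at that moment; what a row does not reach only later rows make up. A row lasts 1/12 s, in which the tool goes at most 41.7 mm and 7.16 degrees, less where a joint would pass 70% of its speed; a pose out of reach is approached as far as the arm can. A call with a gripper value outside its range is refused whole. The fingers move at their own pace and stop on an object; "squeeze" is the grip in N (left out, the last holds). Time passes only in rows, so rows that repeat a pose let the fingers close. It gives the time, the measured TCP pose, the force, the opening and the grip force at its end, in the units of the state.
- sense(): the state, without advancing time (a new reading comes with each control period).
- grab_frame(name): name is "side" or "top"; returns a dict with "pixels" (384x512x3 uint8, blue, green, red), "camera_matrix" (3x3 intrinsics, pixels), "view" (4x4, takes a point from world to camera coordinates). Camera axes: x right, y down, z forward; pixel columns grow to the right and rows downward; lengths in mm; the calibration is good to about 2 mm. A picture is of the moment at which its call begins. There is no depth.
- finish_job(): hands the job in; it is judged then, once.
Trained networks look in a picture, given as the dict that the camera call returned (one of the last four; its "shot" number tells which), for a name from the list of things; names that differ only in an ending like _2 or _b are one class to them, and where a whole thing is asked for, a point or a joint stands for the part that bears it (a point fixed in the world has none). Each returns a list of dicts, best first, with "conf" (0 to 1); they miss things now and then, are a little off and sometimes report something else, mostly with a low value. They report only what shows in the picture. A call takes as long as a camera call. They do not tell look-alikes from the thing itself.
- look_for(picture, query): "rect" ([left, top, width, height] in pixels, round what is visible of it).
- mark_of(picture, query): "pixel" ([column, row] in pixels: a listed point, or the origin of a listed thing).
The state is a dict: "t": time; "q": joint angles; "qd": joint speeds; "effort": joint torques, N m; "tcp_pos": TCP position; "tcp_rot": TCP orientation; "contact_force": force on the tool from outside, world axes, zero at the start; "wrist_torque": the same for the moment, N m; "opening": opening from 0.0 (shut) to 1.0 (fully open); "grasp_force": force on a finger pad.
Only numpy, scipy, OpenCV 4.12 (cv2) and the standard library are available. Lean on these libraries where they do the work, as an engineer would, in place of code of your own. Each camera call takes 0.05 s, during which the arm holds its last target. There are 200 camera calls.

### The job

Pushing with the fingers only, gently roll the brown mailing tube along the bench by its side, up the ramp of the blue labelling cradle and into its V-groove, and leave it lying still in the groove with its end against the black rubber stop, ready for its label. Do not pick it up, lift it off what it rolls on or crush it, and leave the other things on the bench where they are.

Things in the scene. Friction and masses are not known exactly. Their poses are not given: they have to be found in the camera images.
- kraft_tube: brown cardboard mailing tube with white end caps, a cylinder 50 mm in diameter, 180 mm long, 0.1 to 0.23 kg, free to roll. Smooth (friction about 0.3); over 40 N from the hand crushes it. Origin at its middle on its axis (25 mm above the bench at the start); x runs along the tube, y and z turn as it rolls. It lies within 0.12 rad of the groove's direction, 180 to 265 mm before the crest
- tube_far_end (a point): centre of the brown tube's +x end face, 90 mm from its origin: the end away from the robot, which comes against the rubber stop. At the start it is about 20 to 50 mm short of the stop, measured along the groove
- tube_near_end (a point): centre of the brown tube's -x end face, 90 mm from its origin: the end toward the robot. When the tube is home it stands 10 mm proud of the cradle's steel
- tube_cradle: blue sheet-steel labelling cradle, screwed to the bench, a V-groove with a ramp on its right (-y) side. Origin on the bench top below the middle of a tube that lies home. x runs along the groove to the stop, away from the robot; y is the way the tube rolls in; z is up. The steel runs from x = -80 to 97 mm; the end plate behind the stop is 64 mm high, from y = -23 to 52 mm
- ramp_crest (a point): middle of the crest between ramp and groove, 14 mm above the bench, at y = -16 mm of the cradle. The ramp rises to it evenly from the bench at y = -91 mm; beyond it the near side of the V falls at 25 degrees to the bottom at y = 7 mm, 3.5 mm high, and the far side rises at 50 degrees to 57 mm high at y = 52 mm. A tube pushed over the crest drops into the V by itself
- groove_seat (a point): where the middle of the tube's axis lies when the tube is home: over the cradle's origin, 34 mm above the bench
- stop_face (a point): the middle of the rubber stop's face, on the axis of a tube that lies in the groove, 34 mm above the bench, 90 mm from groove_seat; it faces along the cradle's -x
- white_tube: a thinner white tube with black end caps, 36 mm in diameter and 180 mm long, lying at the left of the bench; not part of the job. Origin at its middle, on its axis, x along it
- label_roll: a roll of white labels lying flat, 99 mm across and 60 mm high, at the right of the bench. Origin at the centre of its underside. To the right of it stands a fixed brown panel 0.93 m high, at y = -0.37 m from x = 0.39 to 0.70 m
- clear_tape: a roll of clear tape lying flat, 100 mm across and 48 mm high, at the right of the bench. Origin at the centre of its underside
- stapler: a red and black stapler, 149 mm long along its y, 68 mm wide and 44 mm high, near the robot. Origin at the centre of its underside
- long_carton: a small brown carton, 134 x 75 mm and 45 mm high, at the left of the bench. Origin at the centre of its underside. To the left of it stands a fixed brown panel 0.93 m high, at y = 0.40 m from x = 0.39 to 0.70 m
- short_carton: a small brown carton, 110 x 77 mm and 40 mm high, at the right of the bench. Origin at the centre of its underside
- red_marker: a white marker with a red cap, about 140 mm long and 18 mm thick, lying near the robot. Origin at the centre of its underside
There are look-alikes about, which are no part of the job. There is more than one size of the tube_cradle; the job needs the larger.

How it is judged (in metres and radians):
On the way, in this order (a step that is already met when the one before it is completed fails the run):
1. the brown tube has been rolled on the bench: it has turned on its own axis by at least a sixth of a turn, lying on the bench in front of the ramp (angle between kraft_tube's own z axis and vertical above 1.05 rad and height (world z) of kraft_tube below 0.031 m and y of kraft_tube in the frame of tube_cradle below -0.07 m).
2. the brown tube lies down in the V-groove (height (world z) of kraft_tube below 0.0375 m and y of kraft_tube in the frame of tube_cradle between -0.008 and 0.008 m), for 0.1 s.
At the end, for the whole second after the job is handed in: The brown tube rests in the V-groove, its axis within 6 mm sideways and 3 mm in height of the home position and within 0.05 rad of the groove's direction, its end no more than 5 mm from the rubber stop, and it is still (under 10 mm/s) (x of kraft_tube in the frame of tube_cradle above -0.005 m and y of kraft_tube in the frame of tube_cradle between -0.006 and 0.006 m and height (world z) of kraft_tube between 0.0315 and 0.0375 m and angle between the x axis of kraft_tube and the x axis of tube_cradle, either way round below 0.05 rad and linear speed of kraft_tube below 0.01 m/s); the robot touches nothing.
It fails at once if the brown tube is lifted: more than 8 mm off the bench in front of the ramp, or anywhere more than 10 mm higher than the crest carries it ((y of kraft_tube in the frame of tube_cradle below -0.085 m and height (world z) of kraft_tube above 0.033 m) or height (world z) of kraft_tube above 0.05 m).
It fails at once if the brown tube is sent off faster than 0.6 m/s (linear speed of kraft_tube above 0.6 m/s).
It fails at once if the fingers bear on the brown tube with more than 40 N (contact force between the fingers and kraft_tube above 40 N).
It fails at once if another thing on the bench is moved by more than 15 mm (distance of any of white_tube, label_roll, clear_tape, stapler, long_carton, short_carton, red_marker from where it was at the start of the episode above 0.015 m).
It fails at once if the arm or the gripper's body, not the fingers, pushes the brown tube (contact force between the arm and kraft_tube above 2 N).
It also fails if it takes over 64 s, if anything falls off the work surface, if the arm or the gripper's body presses on something with over 40 N, if the wrist force passes 120 N, or if a joint passes its speed limit or range.

## Working session

There is one attempt and no reset: what is moved stays moved. The work goes in short steps, Python scripts to look and compute and a tool call to move; the robot and the scene stay as the last step left them, time stands still between calls to the robot, and variables do not carry over. Pictures are saved under pics/ and viewed, at most 10 in all, crops included, and the job is handed in when it is done.

Besides the shell and the picture viewer there is one more tool, called after ">>>" as name(argument=value, ...), one argument or row to a line, values as JSON. apply_moves: Moves the arm, as the interface text tells. Its arguments: {"type":"object","properties":{"rows":{"type":"array"},"squeeze":{"type":"number"}},"required":["rows"]}

```bash
mkdir -p pics
cat > h.py <<'E'
import numpy as np, cv2
from bench import *
def ray(f,px):
    K=np.array(f["camera_matrix"]);V=np.array(f["view"])
    d=V[:3,:3].T@np.linalg.inv(K)@np.array([px[0],px[1],1.]);c=-V[:3,:3].T@V[:3,3]
    return c,d
def at_z(f,px,z):
    c,d=ray(f,px);return c+d*(z-c[2])/d[2]
def proj(f,p):
    K=np.array(f["camera_matrix"]);V=np.array(f["view"])
    q=K@(V[:3,:3]@np.array(p,float)+V[:3,3]);return q[:2]/q[2]
E
python3 - <<'E'
from h import *
np.set_printoptions(precision=1,suppress=True)
fs={n:grab_frame(n) for n in("top","side")}
for n,f in fs.items():
    cv2.imwrite(f"pics/{n}0.png",f["pixels"]); print(n,"cam",ray(f,(256,192))[0],ray(f,(256,192))[1])
Z=dict(kraft_tube=25,tube_far_end=25,tube_near_end=25,tube_cradle=0,ramp_crest=14,groove_seat=34,stop_face=34,white_tube=18,label_roll=0,clear_tape=0,stapler=0,short_carton=0,red_marker=0,long_carton=0)
for q,z in Z.items():
    for n,f in fs.items():
        for r in mark_of(f,q)[:3]: print(q,n,round(r["conf"],2),np.array(r["pixel"]),at_z(f,r["pixel"],z))
s=sense();print(s["tcp_pos"],s["tcp_rot"],s["opening"])
E
```

```text
top cam [ 130.8   35.2 1616.8] [ 0.2 -0.  -1. ]
side cam [1005.8  134.8  894.7] [-0.6 -0.1 -0.8]
kraft_tube top 0.74 [266.7 161.1] [520.5   1.2  25. ]
kraft_tube side 0.95 [230.7 236.8] [536.5  -5.2  25. ]
tube_far_end top 0.65 [270.9 132.8] [620.3 -11.5  25. ]
tube_far_end side 0.75 [222.2 262.7] [615.6 -11.7  25. ]
tube_far_end side 0.18 [308.9 259.7] [570.2 211.6  25. ]
tube_near_end top 0.9 [260.4 185.3] [436.7  20.8  25. ]
tube_near_end side 0.64 [242.  206.3] [432.4   7.1  25. ]
tube_near_end side 0.63 [203.6 188.9] [ 389.2 -118.4   25. ]
tube_cradle top 0.78 [167.2 268.7] [154.7 322.4   0. ]
tube_cradle top 0.76 [205.1 146.3] [574.4 214.3   0. ]
tube_cradle side 0.95 [307.5 260.3] [560.1 210.1   0. ]
tube_cradle side 0.59 [347.8 157. ] [164.3 314.4   0. ]
ramp_crest top 0.97 [173.3 268.8] [154.6 300.   14. ]
ramp_crest side 0.96 [299.6 260.8] [571.9 188.3  14. ]
ramp_crest side 0.95 [349.3 149.8] [144.3 316.2  14. ]
groove_seat top 0.88 [170.8 270.7] [148.1 304.4  34. ]
groove_seat top 0.74 [204.6 148.3] [558.1 211.9  34. ]
groove_seat side 0.88 [354.  148.2] [154.2 327.2  34.
[... 525 characters left out ...]
2] [ 527.  -287.2    0. ]
clear_tape top 0.86 [350.8 129.6] [ 646.  -290.3    0. ]
clear_tape side 0.75 [119. 265.] [ 655.7 -286.7    0. ]
stapler top 0.54 [299.4 209.7] [ 360.6 -112.7    0. ]
stapler side 0.82 [202.8 190.3] [ 377.1 -126.8    0. ]
short_carton top 0.54 [163.9 128.2] [636.1 359.9   0. ]
short_carton side 0.76 [154.2 186.2] [ 386.3 -279.7    0. ]
short_carton side 0.34 [361.7 230.3] [441.4 356.3   0. ]
red_marker top 0.66 [190.8 214.2] [337.3 252.9   0. ]
red_marker side 0.65 [322.6 194.7] [333.4 239.5   0. ]
long_carton top 0.33 [203.1 145.1] [578.5 221.3   0. ]
long_carton side 0.79 [363.6 297.7] [640.4 358.4   0. ]
[ 279.1 -559.3  187.7] [1.  0.2 0.  0. ] 0.9968063450670791
```

Run:
```python
import cv2
a=cv2.imread("pics/top0.png");c=a[90:290,140:380]
cv2.imwrite("pics/top0c.png",cv2.resize(c,None,fx=3,fy=3,interpolation=cv2.INTER_CUBIC)[:, :])
b=cv2.imread("pics/side0.png");c=b[130:320,180:400]
cv2.imwrite("pics/side0c.png",cv2.resize(c,None,fx=3,fy=3,interpolation=cv2.INTER_CUBIC))
```

```text
(no output)
```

View pics/top0c.png

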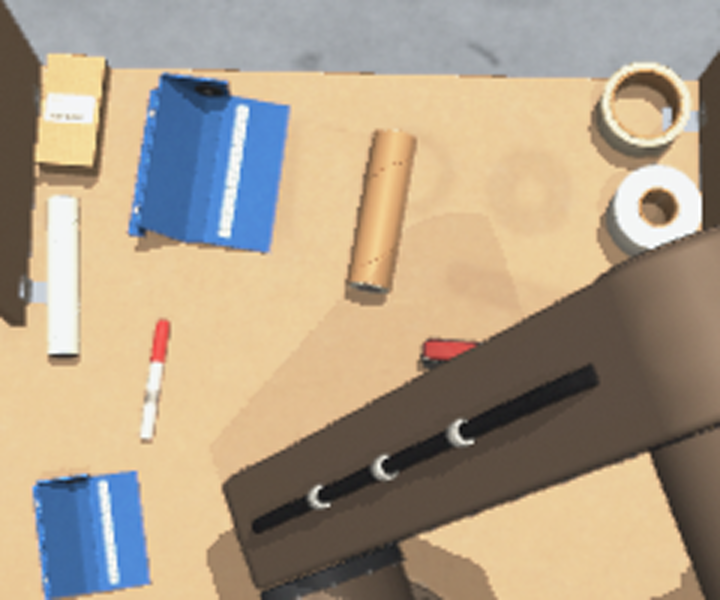

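View pics/side0c.png

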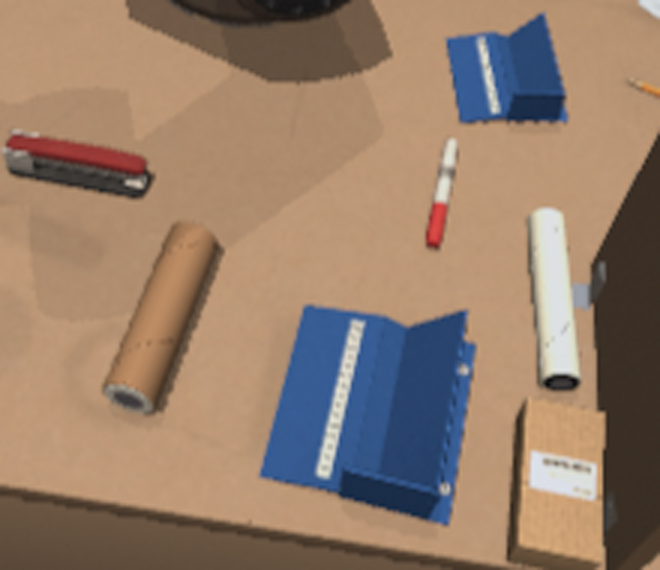

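The top view shows two blue cradles: A at top pixel (205,147), side (307,260), and B at (167,269), side (348,157). A is clearly larger: its steel is about 177 mm long against about 120 mm for B, and it stands beside the tube, so A is the one. The brown tube is at top pixel (267,161) and the white tube at (162,183), which is excluded. The crops confirm this. Next I'll refine both poses.

```bash
cat >> h.py <<'E'
from scipy.optimize import least_squares, minimize
def tube_pts(x,y,a,z=25):
    u=np.array([np.cos(a),np.sin(a),0]);v=np.array([-np.sin(a),np.cos(a),0]);w=np.array([0,0,1.])
    t=np.linspace(0,2*np.pi,40)
    return [np.array([x,y,z])+s*90*u+25*(np.cos(k)*v+np.sin(k)*w) for s in(-1,1) for k in t]
def tmask(f,c):
    m=cv2.cvtColor(f["pixels"],cv2.COLOR_BGR2LAB).astype(int)
    return m
def sil(f,x,y,a,z=25,S=8):
    p=np.array([proj(f,q) for q in tube_pts(x,y,a,z)])
    return cv2.convexHull(p.astype(np.float32))[:,0]
def tocr(C,p):
    x,y,a=C;d=np.array(p[:2])-[x,y];return np.array([[np.cos(a),np.sin(a)],[-np.sin(a),np.cos(a)]])@d
def fromcr(C,p):
    x,y,a=C;return np.array([x,y])+np.array([[np.cos(a),-np.sin(a)],[np.sin(a),np.cos(a)]])@np.array(p[:2])
E
python3 - <<'E'
from h import *
np.set_printoptions(precision=2,suppress=True)
fs={n:grab_frame(n) for n in("top","side")}
T=lambda u,v:(140+u/3,90+v/3)
S=lambda u,v:(180+u/3,130+v/3)
obs=[("top",T(268,252),(-80,-91,0)),("top",T(289,104),(97,-91,0)),("side",S(262,476),(97,-91,0)),("side",S(305,306),(-80,-91,0)),("side",S(466,312),(-80,52,57))]
def r(C): return np.concatenate([proj(fs[n],[*fromcr(C,p),p[2]])-px for n,px,p in obs])
o=least_squares(r,[570,210,-.1]);print("cradle",o.x,o.fun)
obt=[("top",T(376,129)),("top",T(415,131)),("top",T(348,287)),("top",T(388,292))]
# tube: edge lines, silhouettes matched to clicked outlines
P={"top":np.array([T(376,130),T(395,127),T(415,132),T(402,212),T(391,288),T(369,302),T(348,287),T(362,208)]),
"side":np.array([S(177,222),S(217,237),S(223,247),S(158,410),S(133,412),S(105,392),S(141,305),S(192,324)])}
def rt(q):
    out=[]
    for n in P:
        h=sil(fs[n],*q).reshape(-1,1,2)
        out+=[cv2.pointPolygonTest(h,tuple(map(float,p)),True) for p in P[n]]
    return np.array(out)
t=least_squares(rt,[528,0,-.1],loss="soft_l1",diff_step=1e-3,x_scale=[10,10,.1]);print("tube",t.x,rt(t.x))
print("tube in cradle",tocr(o.x,t.x),"rel yaw",t.x[2]-o.x[2])
for s in(-90,90):print("end",s,t.x[:2]+s*np.array([np.cos(t.x[2]),np.sin(t.x[2])]))
for n,f in fs.items(): print(n,"seat",proj(f,[*o.x[:2],34]),"crest",proj(f,[*fromcr(o.x,(0,-16)),14]),"stop",proj(f,[*fromcr(o.x,(90,0)),34]))
E
```

```text
cradle [571.11 212.32  -0.11] [-0.94 -0.85 -0.65 -0.73 -1.23  0.15  0.11 -0.85  0.12 -0.9 ]
tube [525.77   4.4   -0.14] [ 1.4  -0.09 -1.6  -0.94 -1.37 -3.7  -0.28  2.31  0.84  0.71 -1.55 -0.47
 -0.57  0.13  0.93 -0.91]
tube in cradle [ -21.72 -211.69] rel yaw -0.028614056374998767
end -90 [436.67  17.06]
end 90 [614.88  -8.25]
top seat [204.63 144.56] crest [209.84 146.76] stop [208.64 119.31]
side seat [309.6  258.53] crest [302.72 260.36] stop [302.91 290.68]
```

```bash
cat >> h.py <<'E'
from scipy.spatial.transform import Rotation as R
C=(571.1,212.3,-0.11)
def goal(p,yaw=None):
    """print row (cm, rad) from present pose to world p, tool down, tool y along world yaw"""
    s=sense();R0=R.from_quat(s["tcp_rot"]);d=R0.inv().apply(np.array(p)-s["tcp_pos"])/10
    best=np.zeros(3)
    if yaw is not None:
        c=[]
        for k in(0,np.pi):
            a=yaw+k;y=np.array([np.cos(a),np.sin(a),0]);z=np.array([0,0,-1.]);x=np.cross(y,z)
            c.append((R0.inv()*R.from_matrix(np.stack([x,y,z],1))).as_rotvec())
        best=c; 
    print(np.round(d,2),np.round(best,3))
E
python3 - <<'E'
from h import *
s=sense();print(R.from_quat(s["tcp_rot"]).as_matrix().round(3),s["q"])
goal((270,-320,190),-.11)
goal((400,-150,190),-.11)
w=fromcr(C,(-18,-212-25-30));print(w);goal((*w,120),-.11)
E
```

```text
[[ 0.895  0.446  0.   ]
 [ 0.446 -0.895 -0.   ]
 [ 0.     0.    -1.   ]] [-1.21362761e+00  4.90937358e-01  1.55888571e+00  1.52660520e-05
  1.09168561e+00 -1.05576352e-01]
[  9.87 -21.82  -0.24] [[ 0.     0.    -0.998]
 [ 0.    -0.     2.144]]
[ 29.09 -31.22  -0.24] [[ 0.     0.    -0.998]
 [ 0.    -0.     2.144]]
[523.89798391 -51.11026874]
[ 44.59 -34.54   6.76] [[ 0.     0.    -0.998]
 [ 0.    -0.     2.144]]
```

>>> apply_moves(
  rows=[
    [2,-4,0,0,0,-0.1,0],
    [4,-8,0,0,0,-0.2,0],
    [5.5,-12,0,0,0,-0.3,0],
    [7.5,-16,0,0,0,-0.4,0],
    [10,-21.5,0,0,0,-0.5,0],
    [10,-21.5,0,0,0,-0.5,0],
    [14,-24,0,0,0,-0.55,0],
    [18,-26,0,0,0,-0.65,0],
  ],
)

```text
t: 2.27
tcp_pos: [318.5, -251.7, 188.1]
tcp_rot: [0.849, 0.528, 0.0, 0.001]
contact_force: [1.1, -0.8, 0.6]
opening: 0.999
grasp_force: 0.0
```

Run:
```python
from h import *
s=sense();print(s["tcp_pos"],s["contact_force"],s["t"])
goal((523,-55,100),-.11)
```

```text
[ 318.5233972  -251.66478104  188.10434163] [ 1.06187134 -0.83767465  0.59231683] 2.2667
[26.69  9.61  8.81] [[ 1.000e-03  1.000e-03 -3.490e-01]
 [ 1.000e-03 -1.000e-03  2.793e+00]]
```

>>> apply_moves(
  rows=[
    [4,1.5,0,0,0,-0.05,0],
    [8,3,0,0,0,-0.1,0],
    [12,4.3,0,0,0,-0.15,0],
    [15.5,5.6,2,0,0,-0.2,0],
    [19,7,4,0,0,-0.25,0],
    [23,8.3,6.5,0,0,-0.3,0],
    [26.7,9.6,8.8,0,0,-0.35,0],
    [26.7,9.6,8.8,0,0,-0.35,0],
  ],
)

```text
t: 2.93
tcp_pos: [524.8, -53.1, 97.1]
tcp_rot: [0.743, 0.67, -0.0, -0.001]
contact_force: [-0.1, 0.7, -0.1]
opening: 0.997
grasp_force: 0.0
```

Run:
```python
from h import *
np.set_printoptions(precision=1,suppress=True)
s=sense();print(s["tcp_pos"],s["contact_force"],s["t"])
goal((523,-55,25),-.11)
f=grab_frame("side");
for q in("kraft_tube","tube_far_end","tube_near_end"):
    for r in mark_of(f,q)[:2]: print(q,r["conf"],at_z(f,r["pixel"],25))
c=f["pixels"][130:320,140:360];cv2.imwrite("pics/s1.png",cv2.resize(c,None,fx=3,fy=3,interpolation=cv2.INTER_CUBIC))
```

```text
[524.8 -53.1  97.1] [-0.1  0.7 -0.1] 2.9333
[-0.2 -0.1  7.2] [[-0.  -0.   0. ]
 [ 0.  -0.  -3.1]]
kraft_tube 0.66 [522.3   2.1  25. ]
tube_far_end 0.65 [613.8  -7.8  25. ]
tube_near_end 0.71 [437.4   8.9  25. ]
```

View pics/s1.png

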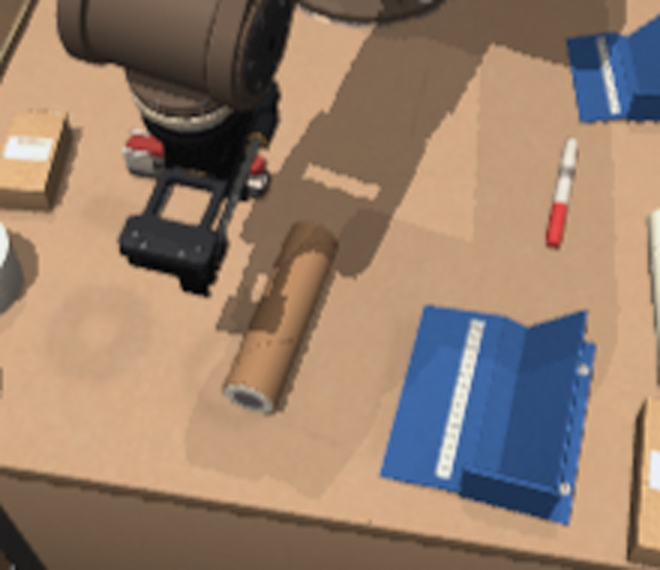

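The gripper stands behind the tube on its -y side with its fingers along the tube. I'll lower it and push.

>>> apply_moves(
  rows=[
    [0,0,3,0,0,0,0],
    [0,0,6,0,0,0,0],
    [0,0,7.2,0,0,0,0],
    [0.5,0,7.2,0,0,0,0],
    [1,0,7.2,0,0,0,0],
    [1.4,0,7.2,0,0,0,0],
    [1.8,0,7.2,0,0,0,0],
    [2.2,0,7.2,0,0,0,0],
  ],
)

```text
t: 3.8
tcp_pos: [526.1, -34.0, 28.9]
tcp_rot: [0.744, 0.668, 0.001, 0.001]
contact_force: [-0.0, -0.5, 0.9]
opening: 1.0
grasp_force: 0.0
```

>>> apply_moves(
  rows=[
    [0.4,0,0,0,0,0,0],
    [0.8,0,0,0,0,0,0],
    [1.2,0,0,0,0,0,0],
    [1.7,0,0,0,0,0,0],
    [2.2,0,0,0,0,0,0],
    [2.7,0,0,0,0,0,0],
    [3.2,0,0,0,0,0,0],
    [3.7,0,0,0,0,0,0],
  ],
)

```text
t: 4.47
tcp_pos: [529.5, 3.1, 27.6]
tcp_rot: [0.744, 0.668, -0.0, -0.0]
contact_force: [0.6, -0.2, -0.9]
opening: 0.998
grasp_force: 0.0
```

```bash
cat >> h.py <<'E'
def where(z=25):
    np.set_printoptions(precision=1,suppress=True)
    s=sense();print("tcp",np.array(s["tcp_pos"]),"cr",tocr(C,s["tcp_pos"]),np.array(s["contact_force"]),s["t"])
    for n in("top","side"):
        f=grab_frame(n)
        for q in("kraft_tube","tube_far_end","tube_near_end"):
            for r in mark_of(f,q)[:2]: p=at_z(f,r["pixel"],z);print(n,q,round(r["conf"],2),p[:2],"cr",tocr(C,p))
    return f
E
python3 -c "
from h import *
where()"
```

```text
tcp [529.5   3.1  27.6] cr [ -18.3 -212.5] [ 0.6 -0.2 -0.9] 4.4667
side kraft_tube 0.74 [526.4  -1.6] cr [ -20.9 -217.5]
side tube_far_end 0.79 [612.4 -14.8] cr [  66.  -221.2]
side tube_near_end 0.98 [440.6   8.6] cr [-107.3 -216.8]
```

```bash
python3 -c "
from h import *
f=grab_frame('side');c=f['pixels'][130:320,140:360];cv2.imwrite('pics/s2.png',cv2.resize(c,None,fx=3,fy=3,interpolation=cv2.INTER_CUBIC))
p=sense()['tcp_pos'];q=proj(f,p);print(q,(q-[140,130])*3)"
```

```text
[233.84449107 234.49395605] [281.53347322 313.48186815]
```

View pics/s2.png

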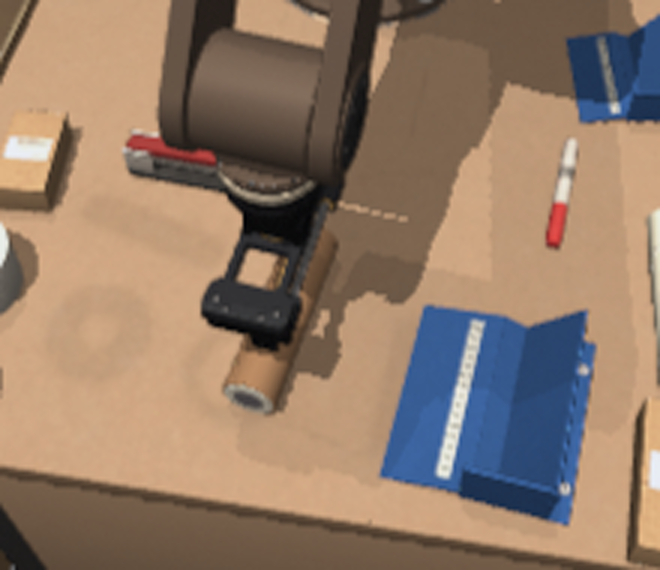

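```bash
python3 -c "
from h import *
np.set_printoptions(precision=0,suppress=True)
f=grab_frame('side')
for p0,l in((np.array([529.5,3.1,27.6]),'now'),(np.array([524.8,-53.1,97.1]),'before')):
  for d in(48,60):
    for dz in(-11,0,20,40,67):
      print(l,d,dz,[((proj(f,p0+np.array([.994,-.11,0])*d+np.array([.11,.994,0])*w+[0,0,dz])-[140,130])*3) for w in(-10,10)])
g=grab_frame('top');c=g['pixels'][115:205,210:320];cv2.imwrite('pics/t2.png',cv2.resize(c,None,fx=6,fy=6,interpolation=cv2.INTER_CUBIC))
cv2.imwrite('pics/s3.png',cv2.resize(f['pixels'][190:280,195:275],None,fx=6,fy=6,interpolation=cv2.INTER_CUBIC))
s=sense();print(s['tcp_pos'],s['q'],s['effort'])
"
```

```text
now 48 -11 [array([256., 362.]), array([277., 368.])]
now 48 0 [array([255., 356.]), array([277., 362.])]
now 48 20 [array([254., 346.]), array([276., 351.])]
now 48 40 [array([253., 335.]), array([275., 340.])]
now 48 67 [array([250., 319.]), array([273., 325.])]
now 60 -11 [array([252., 374.]), array([273., 379.])]
now 60 0 [array([251., 368.]), array([273., 374.])]
now 60 20 [array([250., 358.]), array([272., 363.])]
now 60 40 [array([248., 347.]), array([270., 352.])]
now 60 67 [array([246., 332.]), array([269., 337.])]
before 48 -11 [array([188., 310.]), array([210., 316.])]
before 48 0 [array([186., 304.]), array([209., 309.])]
before 48 20 [array([184., 292.]), array([206., 297.])]
before 48 40 [array([181., 279.]), array([204., 285.])]
before 48 67 [array([177., 261.]), array([201., 267.])]
before 60 -11 [array([183., 322.]), array([205., 328.])]
before 60 0 [array([181., 316.]), array([204., 321.])]
before 60 20 [array([179., 304.]), array([201., 309.])]
before 60 40 [array([176., 291.]), array([199., 297.])]
before 60 67 [array([171., 274.]), array([195., 279.])]
[529.   2.  28.] [-0.  1.  2. -0.  1. -0.] [  0. -56. -15.   0.   0.  -0.]
```

View pics/s3.png

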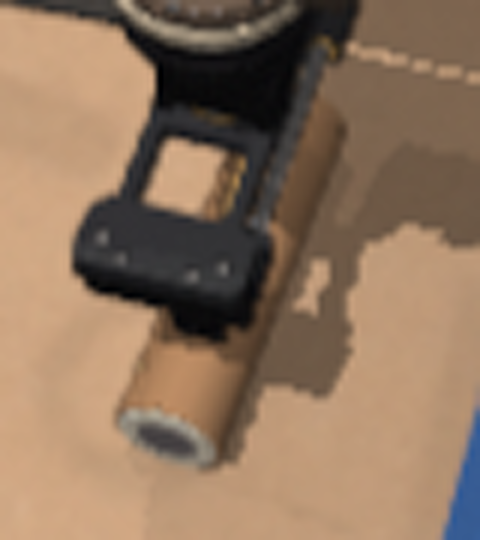

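View t2.

View pics/t2.png

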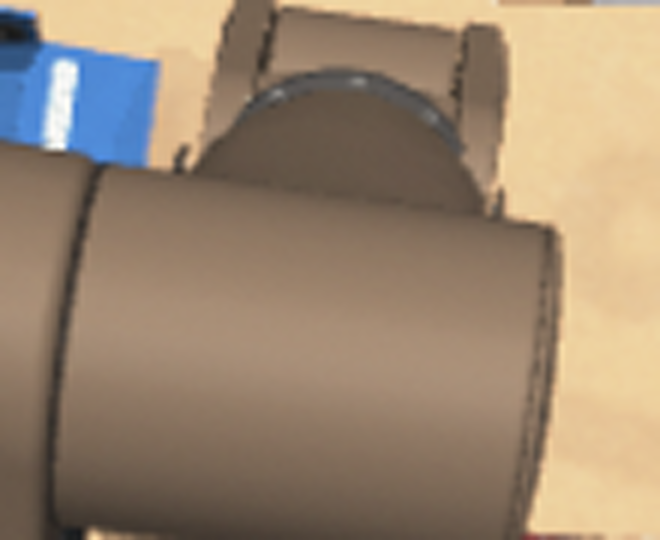

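The tube has not moved, and the fingertip (side px about 228,246) shows over the tube's top. The real tips therefore seem about 35 to 45 mm higher than the pose implies. I'll back off behind the tube and check the tip height.

>>> apply_moves(
  rows=[
    [-1.5,0,0,0,0,0,0],
    [-3,0,0,0,0,0,0],
    [-4.5,0,0,0,0,0,0],
    [-6,0,0,0,0,0,0],
    [-6,0,0,0,0,0,0],
    [-6,0,0,0,0,0,0],
  ],
)

```text
t: 5.52
tcp_pos: [523.0, -57.6, 27.6]
tcp_rot: [0.745, 0.667, -0.0, 0.0]
contact_force: [-0.6, 0.2, -1.1]
opening: 1.003
grasp_force: 0.0
```

```bash
python3 -c "
from h import *
f=where()
p0=sense()['tcp_pos'];print(sense()['opening'])
im=f['pixels'].copy();im=cv2.resize(im[170:280,170:290],None,fx=5,fy=5,interpolation=cv2.INTER_CUBIC)
for d,col in((48,(0,255,0)),(60,(0,0,255)),(-48,(255,255,0))):
  for w in(-10,10):
    a,b=[(proj(f,p0+np.array([.994,-.11,0])*d+np.array([.11,.994,0])*w+np.array([0,0,dz]))-[170,170]+.5)*5 for dz in(-11,60)]
    cv2.line(im,tuple(a.astype(int).tolist()),tuple(b.astype(int).tolist()),col,1)
cv2.imwrite('pics/s4.png',im)
"
```

```text
tcp [523.  -57.6  27.6] cr [ -18.2 -273.5] [-0.6  0.2 -1.1] 5.5167
side kraft_tube 0.75 [533.   -1.1] cr [ -14.4 -216.3]
side tube_far_end 0.72 [610.7 -15.2] cr [  64.3 -221.8]
side tube_near_end 0.8 [438.6   1.5] cr [-108.5 -224.1]
0.9947712176687924
```

View pics/s4.png

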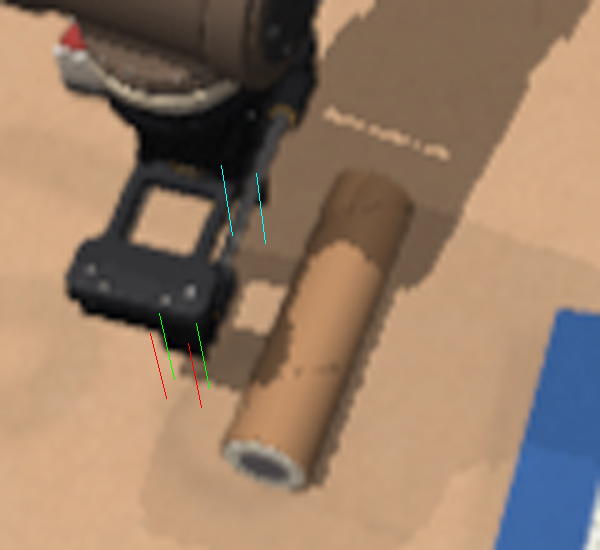

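The overlay shows the real tips at px (190,350), where the reported pose puts them near (190,380). They stand about 35 to 40 mm higher than reported. I'll lower carefully while watching the force.

>>> apply_moves(
  rows=[
    [0,0,0.6,0,0,0,0],
    [0,0,1.2,0,0,0,0],
    [0,0,1.6,0,0,0,0],
    [0,0,1.8,0,0,0,0],
    [0,0,2,0,0,0,0],
    [0,0,2,0,0,0,0],
  ],
)

```text
t: 6.42
tcp_pos: [522.8, -57.1, 7.1]
tcp_rot: [0.744, 0.668, -0.0, -0.0]
contact_force: [-0.6, 0.2, 0.2]
opening: 1.001
grasp_force: 0.0
```

>>> apply_moves(
  rows=[
    [0,0,0.2,0,0,0,0],
    [0,0,0.4,0,0,0,0],
    [0,0,0.6,0,0,0,0],
    [0,0,0.8,0,0,0,0],
    [0,0,0.8,0,0,0,0],
  ],
)

```text
t: 6.83
tcp_pos: [522.9, -57.1, -0.7]
tcp_rot: [0.744, 0.668, -0.0, -0.0]
contact_force: [-0.0, 0.9, -0.3]
opening: 1.001
grasp_force: 0.0
```

The reported tips are at -12 mm with no contact, so the pose reading is biased. I'll feel slowly for the bench.

>>> apply_moves(
  rows=[
    [0,0,0.2,0,0,0,0],
    [0,0,0.4,0,0,0,0],
    [0,0,0.6,0,0,0,0],
    [0,0,0.8,0,0,0,0],
    [0,0,0.8,0,0,0,0],
  ],
)

```text
t: 7.25
tcp_pos: [522.9, -57.1, -8.8]
tcp_rot: [0.744, 0.668, -0.0, -0.0]
contact_force: [-0.3, 0.1, -0.3]
opening: 0.999
grasp_force: 0.0
```

>>> apply_moves(
  rows=[
    [0,0,0.2,0,0,0,0],
    [0,0,0.4,0,0,0,0],
    [0,0,0.4,0,0,0,0],
  ],
)

```text
t: 7.5
tcp_pos: [522.9, -57.1, -12.7]
tcp_rot: [0.744, 0.668, -0.0, -0.0]
contact_force: [0.1, -0.5, -0.3]
opening: 0.998
grasp_force: 0.0
```

```bash
python3 -c "
from h import *
f=grab_frame('side')
p0=sense()['tcp_pos']
im=f['pixels'].copy();im=cv2.resize(im[170:280,170:290],None,fx=5,fy=5,interpolation=cv2.INTER_CUBIC)
for d,col in((48,(0,255,0)),(60,(0,0,255)),(-48,(255,255,0))):
  for w in(-10,10):
    a,b=[(proj(f,p0+np.array([.994,-.11,0])*d+np.array([.11,.994,0])*w+np.array([0,0,dz+37]))-[170,170]+.5)*5 for dz in(-11,60)]
    cv2.line(im,tuple(a.astype(int).tolist()),tuple(b.astype(int).tolist()),col,1)
cv2.imwrite('pics/s5.png',im)
"
```

```text
(no output)
```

View pics/s5.png

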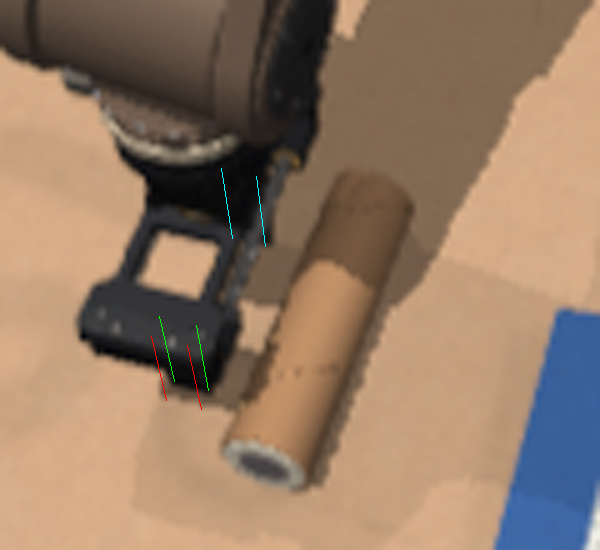

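The tips are now about 15 mm above the bench, beside the tube at px (200,390). I'll take an offset of about +38 mm on reported z and push.

>>> apply_moves(
  rows=[
    [0.4,0,0.2,0,0,0,0],
    [0.8,0,0.2,0,0,0,0],
    [1.2,0,0.2,0,0,0,0],
    [1.6,0,0.2,0,0,0,0],
    [2,0,0.2,0,0,0,0],
    [2.4,0,0.2,0,0,0,0],
    [2.8,0,0.2,0,0,0,0],
    [3.2,0,0.2,0,0,0,0],
  ],
)

```text
t: 8.22
tcp_pos: [526.6, -24.8, -14.3]
tcp_rot: [0.744, 0.668, 0.0, 0.0]
contact_force: [-0.0, -0.4, 0.1]
opening: 0.999
grasp_force: 0.0
```

>>> apply_moves(
  rows=[
    [0.4,0,0,0,0,0,0],
    [0.8,0,0,0,0,0,0],
    [1.2,0,0,0,0,0,0],
    [1.6,0,0,0,0,0,0],
    [2,0,0,0,0,0,0],
    [2.4,0,0,0,0,0,0],
    [2.4,0,0,0,0,0,0],
    [2.4,0,0,0,0,0,0],
  ],
)

```text
t: 8.88
tcp_pos: [529.1, -1.2, -14.4]
tcp_rot: [0.744, 0.668, -0.0, 0.0]
contact_force: [0.3, 0.5, -0.7]
opening: 1.003
grasp_force: 0.0
```

```bash
python3 -c "
from h import *
where();where()"
```

```text
tcp [529.1  -1.2 -14.4] cr [ -18.3 -216.8] [ 0.3  0.5 -0.7] 8.8833
side kraft_tube 0.87 [538.   46.8] cr [ -14.7 -168.1]
side tube_far_end 0.81 [622.3  29. ] cr [  71.  -176.6]
side tube_near_end 0.73 [359.5 239.6] cr [-213.3    3.9]
side tube_near_end 0.55 [448.4  58.8] cr [-105.1 -166.1]
tcp [529.1  -1.6 -14.4] cr [ -18.3 -217.2] [-0.8 -0.4 -0.1] 9.2833
top tube_far_end 0.64 [ 365.3 -119.4] cr [-168.2 -352.3]
top tube_far_end 0.35 [620.7 346.3] cr [ 34.6 138.6]
side kraft_tube 0.97 [544.2  38. ] cr [  -7.6 -176.2]
side kraft_tube 0.55 [ 663.6 -276. ] cr [ 145.6 -475.2]
side tube_far_end 0.64 [618.2  43.8] cr [  65.3 -162.3]
side tube_near_end 0.66 [450.9  60. ] cr [-102.7 -164.5]
side tube_near_end 0.39 [ 663. -279.] cr [ 145.3 -478.2]
```

The tube rolled to about y = -168 in cradle coordinates and stays parallel. I'll continue.

>>> apply_moves(
  rows=[
    [0.5,0,0,0,0,0,0],
    [1,0,0,0,0,0,0],
    [1.5,0,0,0,0,0,0],
    [2,0,0,0,0,0,0],
    [2.5,0,0,0,0,0,0],
    [3,0,0,0,0,0,0],
    [3.5,0,0,0,0,0,0],
    [4,0,0,0,0,0,0],
  ],
)

```text
t: 10.35
tcp_pos: [533.4, 38.9, -14.4]
tcp_rot: [0.744, 0.668, -0.0, 0.0]
contact_force: [0.2, -1.1, 0.2]
opening: 0.996
grasp_force: 0.1
```

>>> apply_moves(
  rows=[
    [0.4,0,0,0,0,0,0],
    [0.8,0,0,0,0,0,0],
    [1.2,0,0,0,0,0,0],
    [1.6,0,0,0,0,0,0],
    [2,0,0,0,0,0,0],
    [2.4,0,0,0,0,0,0],
    [2.4,0,0,0,0,0,0],
    [2.4,0,0,0,0,0,0],
  ],
)

```text
t: 11.02
tcp_pos: [536.0, 62.4, -14.4]
tcp_rot: [0.744, 0.668, -0.0, 0.0]
contact_force: [-0.2, -0.3, -0.2]
opening: 0.999
grasp_force: 0.0
```

```bash
python3 -c "
from h import *
where()"
```

```text
tcp [536.   62.4 -14.4] cr [ -18.5 -152.9] [-0.2 -0.3 -0.2] 11.0167
side kraft_tube 0.73 [550.2 107.4] cr [  -9.2 -106.6]
side tube_far_end 0.61 [631.3  99.8] cr [  72.2 -105.2]
side tube_near_end 0.97 [463.1 116.1] cr [ -96.8 -107.5]
```

>>> apply_moves(
  rows=[
    [0.5,0,0,0,0,0,0],
    [1,0,0,0,0,0,0],
    [1.5,0,0,0,0,0,0],
    [2,0,0,0,0,0,0],
    [2.5,0,-0.1,0,0,0,0],
    [3,0,-0.2,0,0,0,0],
    [3.5,0,-0.3,0,0,0,0],
    [4,0,-0.4,0,0,0,0],
  ],
)

```text
t: 12.08
tcp_pos: [540.4, 102.5, -10.2]
tcp_rot: [0.744, 0.668, 0.0, 0.0]
contact_force: [0.8, -1.6, 0.7]
opening: 0.998
grasp_force: 0.7
```

>>> apply_moves(
  rows=[
    [0.4,0,-0.1,0,0,0,0],
    [0.8,0,-0.2,0,0,0,0],
    [1.2,0,-0.3,0,0,0,0],
    [1.6,0,-0.4,0,0,0,0],
    [2,0,-0.5,0,0,0,0],
    [2.4,0,-0.6,0,0,0,0],
    [2.8,0,-0.6,0,0,0,0],
    [3.2,0,-0.6,0,0,0,0],
  ],
)

```text
t: 12.75
tcp_pos: [543.8, 134.1, -4.3]
tcp_rot: [0.744, 0.668, 0.0, 0.0]
contact_force: [0.5, -0.3, 0.7]
opening: 0.999
grasp_force: 0.7
```

```bash
python3 -c "
from h import *
where(33)"
```

```text
tcp [543.8 134.1  -4.3] cr [-18.5 -80.7] [ 0.5 -0.3  0.7] 12.75
top tube_far_end 0.33 [ 516.6 -296.2] cr [   1.7 -511.4]
top tube_far_end 0.17 [ 378.6 -277.5] cr [-137.6 -507.9]
side kraft_tube 0.7 [545.  168.5] cr [-21.1 -46.4]
side kraft_tube 0.23 [ 547.4 -276.1] cr [  30.1 -488. ]
side tube_far_end 0.67 [641.7 156.3] cr [ 76.4 -48. ]
side tube_near_end 0.94 [460.  173.4] cr [-106.2  -50.8]
```

>>> apply_moves(
  rows=[
    [0.4,0,-0.1,0,0,0,0],
    [0.8,0,-0.2,0,0,0,0],
    [1.2,0,-0.3,0,0,0,0],
    [1.6,0,-0.3,0,0,0,0],
    [2,0,-0.3,0,0,0,0],
    [2.4,0,-0.3,0,0,0,0],
    [2.8,0,-0.3,0,0,0,0],
    [3.1,0,-0.3,0,0,0,0],
  ],
)

```text
t: 13.82
tcp_pos: [547.1, 165.3, -1.5]
tcp_rot: [0.744, 0.668, -0.0, 0.0]
contact_force: [-0.3, -0.6, 0.5]
opening: 1.002
grasp_force: 0.0
```

>>> apply_moves(
  rows=[
    [0.3,0,0,0,0,0,0],
    [0.6,0,0,0,0,0,0],
    [0.8,0,0,0,0,0,0],
    [0.8,0,0,0,0,0,0],
    [0.8,0,0,0,0,0,0],
  ],
)

```text
t: 14.23
tcp_pos: [547.9, 172.6, -1.4]
tcp_rot: [0.744, 0.668, -0.0, 0.0]
contact_force: [-0.3, -0.8, 0.4]
opening: 0.999
grasp_force: 0.0
```

```bash
python3 -c "
from h import *
where(34)"
```

```text
tcp [547.9 172.6  -1.4] cr [-18.7 -42. ] [-0.3 -0.8  0.4] 14.2333
top tube_far_end 0.55 [ 522.6 -296.1] cr [   7.6 -510.6]
side kraft_tube 0.82 [549.9 201.6] cr [-19.8 -13. ]
side tube_far_end 0.93 [643.6 201. ] cr [73.3 -3.2]
side tube_far_end 0.71 [555.5 211.2] cr [-15.4  -2.8]
side tube_near_end 0.97 [464.3 223. ] cr [-107.3   -1.1]
```

>>> apply_moves(
  rows=[
    [-1,0,0,0,0,0,0],
    [-2.5,0,0,0,0,0,0],
    [-4,0,-1,0,0,0,0],
    [-4,0,-4,0,0,0,0.5],
    [-4,0,-7,0,0,0,1],
    [-4,-3,-8,0,0,0,1],
    [-4,-6,-8,0,0,0,1],
    [-4,-6,-8,0,0,0,1],
  ],
)

```text
t: 15.3
tcp_pos: [479.3, 138.8, 79.2]
tcp_rot: [0.744, 0.668, -0.001, -0.001]
contact_force: [1.5, 0.1, 0.8]
opening: 0.707
grasp_force: 0.0
```

```bash
python3 -c "
from h import *
f=where(34)
goal((*fromcr(C,(-150,0)),75));print(sense()['opening'])
im=cv2.resize(f['pixels'][170:320,200:380],None,fx=4,fy=4,interpolation=cv2.INTER_CUBIC)
h=sil(f,*fromcr(C,(-17,0)),C[2],34);cv2.polylines(im,[((h-[200,170]+.5)*4).astype(np.int32)],True,(0,255,0),1)
cv2.imwrite('pics/s6.png',im)"
```

```text
tcp [479.3 138.8  79.2] cr [-83.2 -83.1] [1.5 0.1 0.8] 15.3
top tube_far_end 0.57 [642.  204.7] cr [71.3  0.3]
side kraft_tube 0.79 [556.3 207.6] cr [-14.1  -6.3]
side kraft_tube 0.37 [361.3 245.6] cr [-212.2   10. ]
side tube_far_end 0.67 [639.2 208.4] cr [68.1  3.6]
side tube_near_end 0.57 [464.5 216.1] cr [-106.4   -7.9]
[ 8.2 -7.2  0.3] [0. 0. 0.]
0.3696692317938695
```

View pics/s6.png

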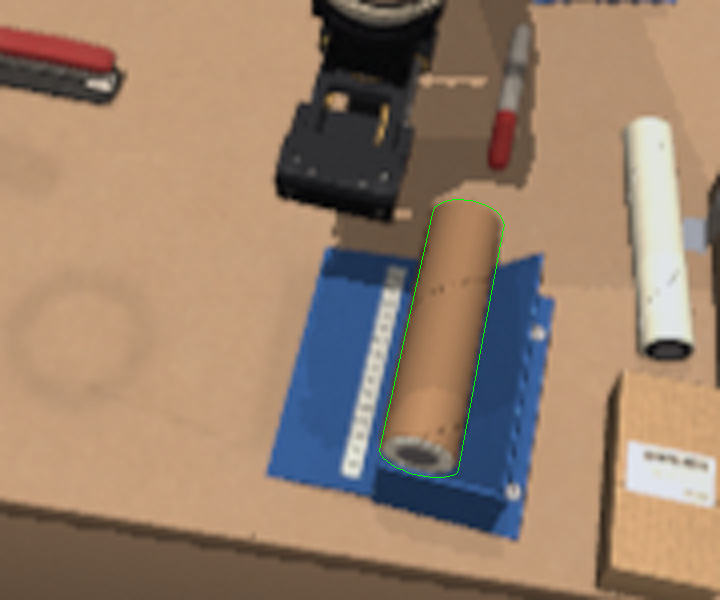

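The tube lies in the groove and its outline fits x = -17, y = 0. The near end is at px (316,221). I'll go behind that end with the fingers closed.

>>> apply_moves(
  rows=[
    [0,-3.5,0,0,0,0,1],
    [0,-6.7,0,0,0,0,1],
    [3,-6.7,0,0,0,0,1],
    [6,-6.7,0,0,0,0,1],
    [8.3,-6.7,0,0,0,0,1],
    [8.3,-6.7,0,0,0,0,1],
    [8.3,-6.7,3,0,0,0,1],
    [8.3,-6.7,5,0,0,0,1],
  ],
)

```text
t: 16.37
tcp_pos: [426.6, 229.2, 27.7]
tcp_rot: [0.744, 0.668, 0.001, 0.0]
contact_force: [0.4, 0.5, -0.3]
opening: 0.006
grasp_force: 0.0
```

>>> apply_moves(
  rows=[
    [0,0,1,0,0,0,1],
    [0,0,2,0,0,0,1],
    [0,0,3,0,0,0,1],
    [0,0,3.2,0,0,0,1],
    [0,0,3.2,0,0,0,1],
  ],
)

```text
t: 16.78
tcp_pos: [426.3, 228.8, -3.7]
tcp_rot: [0.744, 0.668, -0.0, -0.0]
contact_force: [0.5, 0.1, -0.6]
opening: 0.006
grasp_force: 0.0
```

```bash
python3 -c "
from h import *
f=where(34)
print(sense()['opening'],sense()['tcp_rot'])
for r in mark_of(f,'red_marker'):print(r['conf'],at_z(f,r['pixel'],0))"
```

```text
tcp [426.3 228.8  -3.7] cr [-145.7    0.5] [ 0.5  0.1 -0.6] 16.7833
top kraft_tube 0.66 [548.  210.8] cr [-22.8  -4. ]
top tube_far_end 0.59 [642.9 198.6] cr [72.8 -5.7]
top tube_near_end 0.73 [639.5 204.6] cr [68.9 -0.1]
top tube_near_end 0.62 [617.5 344.8] cr [ 31.6 136.8]
side kraft_tube 0.65 [548.8 206.8] cr [-21.6  -8. ]
side tube_far_end 0.69 [647.4 201.6] cr [77.  -2.2]
side tube_near_end 0.71 [464.7 212.8] cr [-105.8  -11.2]
0.004891756011532736 [0.7 0.7 0.  0. ]
0.68 [547.4 203.5   0. ]
```

>>> apply_moves(
  rows=[
    [0,0.5,0,0,0,0,1],
    [0,1,0,0,0,0,1],
    [0,1.4,0,0,0,0,1],
    [0,1.7,0,0,0,0,1],
    [0,2,0,0,0,0,1],
    [0,2.3,0,0,0,0,1],
    [0,2.6,0,0,0,0,1],
    [0,2.9,0,0,0,0,1],
  ],
)

```text
t: 17.9
tcp_pos: [455.4, 225.8, -3.4]
tcp_rot: [0.744, 0.668, -0.0, -0.0]
contact_force: [-0.5, 0.3, 0.7]
opening: 0.001
grasp_force: 0.6
```

>>> apply_moves(
  rows=[
    [0,0.2,0,0,0,0,1],
    [0,0.4,0,0,0,0,1],
    [0,0.6,0,0,0,0,1],
    [0,0.8,0,0,0,0,1],
    [0,0.8,0,0,0,0,1],
  ],
)

```text
t: 18.32
tcp_pos: [463.5, 225.0, -3.4]
tcp_rot: [0.744, 0.668, 0.0, 0.0]
contact_force: [-0.5, 0.4, 0.4]
opening: 0.006
grasp_force: 0.0
```

```bash
python3 -c "
from h import *
f=where(34)"
```

```text
tcp [463.5 225.   -3.4] cr [-108.3    0.8] [-0.5  0.4  0.4] 18.3167
top kraft_tube 0.82 [558.9 219.4] cr [-12.9   5.7]
top tube_far_end 0.82 [641.9 193.5] cr [ 72.5 -10.9]
side kraft_tube 0.73 [561.6 213. ] cr [-9.5 -0.4]
side tube_far_end 0.64 [654.6 197.5] cr [84.7 -5.6]
side tube_near_end 0.66 [477.4 214.5] cr [-93.3  -8.1]
```

>>> apply_moves(
  rows=[
    [0,0.15,0,0,0,0,1],
    [0,0.3,0,0,0,0,1],
    [0,0.4,0,0,0,0,1],
    [0,0.4,0,0,0,0,1],
  ],
)

```text
t: 19.05
tcp_pos: [467.3, 224.5, -3.4]
tcp_rot: [0.744, 0.668, 0.0, 0.0]
contact_force: [-0.2, -0.2, 0.6]
opening: 0.004
grasp_force: 0.2
```

>>> apply_moves(
  rows=[
    [0,0.1,0,0,0,0,1],
    [0,0.1,0,0,0,0,1],
  ],
)

```text
t: 19.22
tcp_pos: [468.2, 224.5, -3.4]
tcp_rot: [0.744, 0.668, -0.0, 0.0]
contact_force: [-0.1, 0.0, 0.7]
opening: 0.001
grasp_force: 0.4
```

>>> apply_moves(
  rows=[
    [0,0.1,0,0,0,0,1],
    [0,0.1,0,0,0,0,1],
  ],
)

```text
t: 19.38
tcp_pos: [469.2, 224.3, -3.4]
tcp_rot: [0.744, 0.668, 0.0, 0.0]
contact_force: [-0.8, -0.1, -0.3]
opening: 0.005
grasp_force: 0.4
```

>>> apply_moves(
  rows=[
    [0,0.1,0,0,0,0,1],
    [0,0.1,0,0,0,0,1],
  ],
)

```text
t: 19.55
tcp_pos: [470.3, 224.2, -3.4]
tcp_rot: [0.744, 0.668, 0.0, 0.0]
contact_force: [-0.1, -0.3, -0.7]
opening: 0.003
grasp_force: 0.4
```

>>> apply_moves(
  rows=[
    [0,0.1,0,0,0,0,1],
    [0,0.1,0,0,0,0,1],
  ],
)

```text
t: 19.72
tcp_pos: [471.2, 224.1, -3.4]
tcp_rot: [0.744, 0.668, 0.0, 0.0]
contact_force: [-0.5, 0.1, -0.1]
opening: 0.002
grasp_force: 0.4
```

```bash
python3 -c "
from h import *
f=where(34)"
```

```text
tcp [471.2 224.1  -3.4] cr [-100.6    0.8] [-0.5  0.1 -0.1] 19.7167
top kraft_tube 0.6 [572.8 208.1] cr [ 2.2 -4. ]
top tube_far_end 0.64 [652.5 197.3] cr [82.6 -6. ]
side kraft_tube 0.66 [574.4 207.9] cr [ 3.7 -4.1]
side tube_far_end 0.9 [654.6 205.4] cr [83.8  2.3]
side tube_near_end 0.92 [485.8 218.6] cr [-85.5  -3.1]
```

>>> apply_moves(
  rows=[
    [0,0.1,0,0,0,0,1],
    [0,0.1,0,0,0,0,1],
  ],
)

```text
t: 20.28
tcp_pos: [472.1, 224.0, -3.4]
tcp_rot: [0.744, 0.668, -0.0, 0.0]
contact_force: [-1.2, -0.4, 1.8]
opening: 0.001
grasp_force: 0.4
```

>>> apply_moves(
  rows=[
    [0,0.1,0,0,0,0,1],
    [0,0.1,0,0,0,0,1],
  ],
)

```text
t: 20.45
tcp_pos: [472.3, 223.9, -3.5]
tcp_rot: [0.744, 0.668, -0.001, -0.0]
contact_force: [-4.2, 1.0, 1.9]
opening: 0.009
grasp_force: 2.4
```

>>> apply_moves(
  rows=[
    [0,0.1,0,0,0,0,1],
    [0,0.1,0,0,0,0,1],
  ],
)

```text
t: 20.62
tcp_pos: [472.2, 223.8, -3.5]
tcp_rot: [0.744, 0.668, -0.002, -0.001]
contact_force: [-8.5, 2.2, 4.3]
opening: 0.003
grasp_force: 4.8
```

The tube is against the stop: force rises to 8.5 N with no more travel. I'll back off straight, then rise.

>>> apply_moves(
  rows=[
    [0,-0.3,0,0,0,0,1],
    [0,-1,0,0,0,0,1],
    [0,-2,0,0,0,0,1],
    [0,-3.5,0,0,0,0,1],
    [0,-3.5,-2,0,0,0,1],
    [0,-3.5,-6,0,0,0,1],
    [0,-3.5,-10,0,0,0,1],
    [0,-3.5,-10,0,0,0,1],
  ],
)

```text
t: 21.28
tcp_pos: [441.0, 228.7, 102.4]
tcp_rot: [0.744, 0.668, 0.004, 0.002]
contact_force: [0.4, 0.2, 0.8]
opening: 0.007
grasp_force: 0.0
```

```bash
python3 -c "
from h import *
f=where(34)
im=cv2.resize(f['pixels'][170:320,200:380],None,fx=4,fy=4,interpolation=cv2.INTER_CUBIC)
h=sil(f,*fromcr(C,(0,0)),C[2],34);cv2.polylines(im,[((h-[200,170]+.5)*4).astype(np.int32)],True,(0,255,0),1)
cv2.imwrite('pics/s7.png',im)"
```

```text
tcp [441.  228.7 102.4] cr [-131.1    2. ] [0.4 0.2 0.8] 21.2833
top kraft_tube 0.62 [572.9 206.1] cr [ 2.4 -6. ]
top tube_far_end 0.86 [645.9 192.6] cr [ 76.5 -11.4]
top tube_far_end 0.75 [442.7 346. ] cr [-142.3  118.8]
side kraft_tube 0.71 [570.6 208.1] cr [-0.1 -4.2]
side kraft_tube 0.24 [ 549.3 -279.8] cr [  32.3 -491.5]
side tube_far_end 0.93 [658.4 199.8] cr [88.2 -2.9]
side tube_near_end 0.73 [475.7 219.3] cr [-95.6  -3.5]
```

View pics/s7.png

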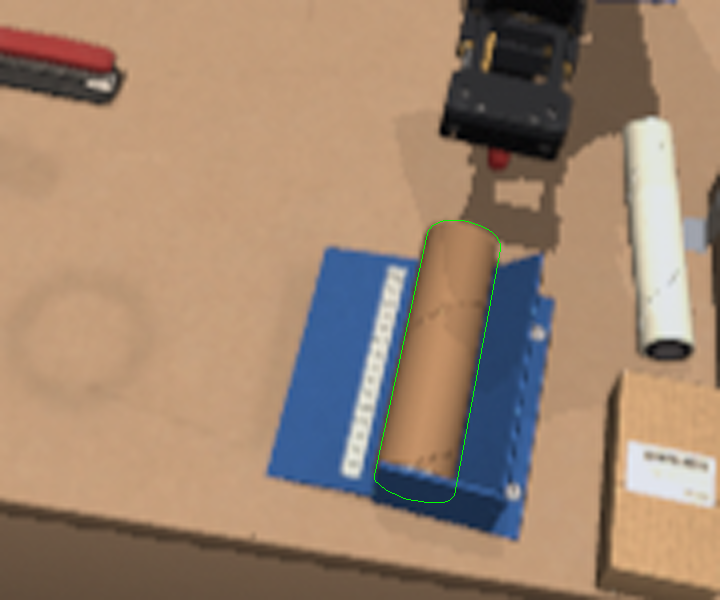

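The tube's outline matches the home pose (px about 227–325, 225–295) with its end behind the stop plate. The gripper is clear, and the marker's cap is still at (324,210). I'll hand it in.

```bash
python3 -c "
from bench import *
print(finish_job())"
```

```text
the job is handed in; nothing more can be done
None
```

The brown tube was rolled up the ramp into the larger cradle's groove and pushed against the rubber stop, and the job is handed in. The last picture shows it at the home position with the gripper clear, but the hand-in gave no verdict.

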